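# Open the serving hatch to its mark and slide the tea tray through

## Task

Push the serving hatch's sash up by the ledge along its bottom rail until its spring bolts snap in and carry it at the height marks on the jambs, pressing gently all the way and never ramming the stop just above. Then slide the tea tray in under the raised sash, and leave it standing about half way through with its three glasses upright; disturb nothing else on the counter.

Things in the scene. Friction and masses are not known exactly. Their poses are not given: they have to be found in the camera images.
- hatch: fixed serving hatch: white frame with oak casing, 694 mm wide, 645 mm tall; opening 570 mm wide between jambs 70 mm deep (inner faces at y = +-285 mm). Origin: middle of the opening, 0 to 25 mm above the counter. x points away from the robot through the hatch, y left along it, z up
- sash: glazed white sash, 528 wide, 300 tall, 28 mm thick, middle plane at x = -16 mm in the hatch; slides only up and down. Origin: hatch's x, y, at the sash's lower edge. Shut at the start, 4 mm above the hatch origin. 3 to 5 N heavier than its counterweights, plus 1.2 N rubbing and 30 N s/m drag: let go below the bolts it sinks shut. Over 20 N on it is ramming
- lip (a point): front lower edge of the sash's aluminium lift ledge, at mid-length; moves with the sash. The ledge is a shelf 480 mm long, 8 mm thick, rounded in front, standing out 32 mm from the sash's upright flat face towards the robot; underside at this height, 60 mm above the sash's lower edge. It may be pushed anywhere along its length
- mark_left (a point): height mark on the left jamb (+y): steel tongue 30 mm wide, 4 mm thick, standing out 25 mm towards the robot; this point is the middle of its thickness, axes as the hatch. The marks were set by eye: the raised sash, carried by its bolts, stands with its ledge's underside level with them to within about 8 mm
- mark_right (a point): the same mark on the right jamb, same height. Brass spring bolts in both jambs meet the sash as it rises: from about 20 mm below its resting height they drag, up to 7 N more push, then snap in under it a few mm above that height (force drops); a firm stop (steep rise of force) is just above. Let down from there, the sash rests on the bolts
- tray: loose hexagonal stainless tray, 190 mm across the flats, 219 mm across the corners, rim 24 mm high, 3 mm thick, floor 4 mm; 0.45 kg, about 0.95 kg with the glasses. Origin: centre of the underside. Its x axis is square to one pair of flat sides, which at the start lie roughly parallel to the hatch (within 0.2 rad), each flat side 110 mm long.
- glass1: tea glass in a chrome holder, one of three alike standing on the tray, 66 mm across, 108 mm tall, wire handle along its +y out to 57 mm; origin: centre of the underside, z up; 0.16 kg
- glass2: tea glass in a chrome holder, one of three alike standing on the tray, 66 mm across, 108 mm tall, wire handle along its +y out to 57 mm; origin: centre of the underside, z up; 0.16 kg
- glass3: tea glass in a chrome holder, one of three alike standing on the tray, 66 mm across, 108 mm tall, wire handle along its +y out to 57 mm; origin: centre of the underside, z up; 0.16 kg
- sugar_bowl: bystander, loose: mustard-yellow round ceramic sugar bowl with lid, 100 mm across, 108 mm tall; origin: centre of the underside
- strainer: bystander, loose: small metal tea strainer on its drip dish, 72 mm across, 40 mm tall, wire handle along its +y; origin: centre of the underside
- teapot: bystander, loose: white ceramic teapot, 136 mm across, 130 mm tall, spout along its +y; origin: centre of the underside
- jam_jar: bystander, loose: jar with a steel lid, 68 mm across, 90 mm tall; origin: centre of the underside
- egg_cup: bystander, loose: white egg cup, 48 mm across, 62 mm tall; origin: centre of the underside
Mind the look-alikes: they are no part of the job. Leave any black look-alike of the glass3 alone. What is shaped like the glass1 but pink is not meant.

How it is judged:
On the way:
1. the sash hangs on its spring bolts level with the marks, with the robot's hand off it (z of lip in the frame of mark_left between -0.011 and 0.011 m and contact force between each of the arm, the fingers and sash below 0.5 N and linear speed of sash below 0.01 m/s), for 0.3 s.
At the end, for the whole second after the job is handed in: ledge underside within 11 mm of the height marks, carried by the bolts; tray flat and at rest, its centre between 50 mm short of and 30 mm beyond the middle of the hatch frame; the three glasses upright on it (tilt under 0.1 rad, within 75 mm of its centre) (z of lip in the frame of mark_left between -0.011 and 0.011 m and linear speed of each of sash, tray below 0.01 m/s and x of tray in the frame of hatch between -0.05 and 0.03 m and angle between tray's own z axis and vertical below 0.05 rad and angle between each of glass1, glass2, glass3's own z axis and vertical below 0.1 rad and distance between each of glass1, glass2, glass3 and tray below 0.075 m); the robot touches nothing.
It fails at once if the sash is rammed: the robot presses on it with more than 20 N (contact force between any of the fingers, the arm and sash above 20 N).
It fails at once if a glass is tipped by more than 0.35 rad (angle between any of glass1, glass2, glass3's own z axis and vertical above 0.35 rad).
It fails at once if a glass or the tray is driven against the sash with more than 3 N (contact force between any of glass1, glass2, glass3, tray and sash above 3 N).
It fails at once if another thing on the counter is shifted by more than 20 mm (distance of any of sugar_bowl, strainer, teapot, jam_jar, egg_cup from where it was at the start of the episode above 0.02 m).
It also fails if it takes over 72 s, if anything falls off the work surface, if the arm or the gripper's body presses on something with over 40 N, if the wrist force passes 120 N, or if a joint passes its speed limit or range.

## Robot

A 6-joint arm with a two-finger parallel gripper is mounted at the origin on the work surface. World frame = base frame: x ahead of the robot, y to its left, z up, the work surface at z = 0. Lengths are in m, angles in rad, forces in N, time in s.
With the tool pointing down it reaches from about 0.25 to 0.725 m from the base axis. Payload 4 kg.
Tool frame: the origin (TCP) lies midway between the tips of the shut fingers; the grasp point (between the pads) lies r.hold_point_z behind it (r.hold_point_z is the distance from the TCP to the grasp point, in m); z points along the fingers, y is the line along which they close (so a half turn about z gives the same grasp; the last joint's range is limited). The gripper opens to 85 mm and grips with 20 to 120 N. Pads are 22 mm wide; open, the fingers measure 114 mm over their backs; the gripper's body (76 mm by 85 mm) begins 54 mm behind the grasp point. The pads swing forward as they close: fully open they stand 13 mm farther back than shut.
Start: joints at [1.308, 0.241, 0.005, 1.335, 0, 1.571], TCP at [0.13, 0.483, 0.231] pointing down, gripper open.
Joint ranges: [-2.72, 2.72], [-1.05, 1.87], [-1.09, 1.28], [-1.99, 2.15], [-1.42, 1.44], [-3.14, 3.14]. Speed limits (rad/s): [2.79, 2.79, 3.14, 3.14, 3.14, 3.14].

## Interface

Orientations are given as a unit quaternion [x, y, z, w].
In Python, from plant import r, vision gives the robot as it stands.
- The arm moves only by the tool jog_arm, never from a script. Its argument "increments" is one flat list of numbers, 7 for each row, row after row: the shift along the tool's x, y, z in cm, then the turn, a rotation vector about the tool's x, y, z in degrees, then the finger opening in cm, from 0 to 8.54. In form: [x, y, z, ax, ay, az, hand, x, y, z, ax, ay, az, hand, ...]. A call has 1 to 5 rows; each row shifts and turns the commanded pose from where the row before left it, along the tool's axes as they then stand; what a row does not reach is not made up. A row lasts 1/8 s, in which the tool goes at most 62.5 mm and 10.7 degrees, less where a joint would pass 70% of its speed; a pose out of reach is approached as far as the arm can. A call is refused whole if a number of a shift passes 6.25 or a number of a turn 10.7, either way. A call with a gripper value outside its range is refused whole. The fingers move at their own pace and stop on an object; "grip_force" is the grip in N (left out, the last holds). Time passes only in rows, so rows that do not move let the fingers close. It gives the time, the measured TCP pose, the force, the opening and the grip force at its end, in the units of the state.
- r.get_state(): the state, without advancing time (a new reading comes with each control period).
- vision.grab_frame(name): name is "scene" or "top" or "wrist"; returns the picture (400x640x3 uint8, blue, green, red); there is no depth.
- vision.camera_model(name): a dict with "camera_matrix" (3x3 intrinsics, pixels), "xyz" and "attitude" of the camera in the world; the wrist camera has in their place "tool_from_camera" (4x4, takes a point from camera to tool coordinates, whose origin is the TCP and whose axes are the flange's). Camera axes: x right, y up, looking along -z (the intrinsics and any distortion apply to the point x, -y, -z); pixel columns grow to the right and rows downward; lengths in m; the calibration is good to about 2 mm. A picture is of the moment at which its call begins: read the wrist's pose just before it. camera_model takes no time and is no camera call.
- r.finish_job(): hands the job in; it is judged then, once.
The state is a dict: "time_s": time; "qpos": joint angles; "dq": joint speeds; "effort": joint torques, N m; "eef_pos": TCP position; "ee_rot": TCP orientation; "ft_force": force on the tool from outside, world axes, zero at the start; "torque": the same for the moment, N m; "grip_width": opening from 0.0 (shut) to 1.0 (fully open); "grasp_force": force on a finger pad.
Only numpy, scipy, OpenCV 4.12 (cv2) and the standard library are available. Lean on these libraries where they do the work, as an engineer would, in place of code of your own. Each camera call takes 0.05 s, during which the arm holds its last target. There are 200 camera calls.

## Working session

There is one attempt and no reset: what is moved stays moved. The work goes in short steps, Python scripts to look and compute and a tool call to move; the robot and the scene stay as the last step left them, time stands still between calls to the robot, and variables do not carry over. Pictures are saved under pics/ and viewed, at most 10 in all, crops included, and the job is handed in when it is done.

Besides the shell and the picture viewer there is one more tool, called after "Request:" as name(argument=value, ...) on one line, values as JSON. jog_arm: Moves the arm, as the interface text tells. Its arguments: {"type":"object","properties":{"increments":{"type":"array"},"grip_force":{"type":"number"}},"required":["increments"]}

```bash
ls; mkdir -p pics; python3 - <<'E'
from plant import r, vision
import cv2,numpy as np
a=vision.grab_frame("scene");b=vision.grab_frame("top")
cv2.imwrite("pics/s0.png",a);cv2.imwrite("pics/t0.png",b)
for n in("scene","top","wrist"):print(n,vision.camera_model(n))
print(r.get_state(),r.hold_point_z)
E
```

```text
pics
scene {'camera_matrix': array([[466.49921778,   0.        , 327.15806564],
       [  0.        , 466.49921778, 204.17382669],
       [  0.        ,   0.        ,   1.        ]]), 'xyz': array([0.27117648, 1.06304017, 1.15302385]), 'attitude': array([-0.03798099,  0.40526037,  0.90793953, -0.09983629])}
top {'camera_matrix': array([[390.79834206,   0.        , 315.78675431],
       [  0.        , 390.79834206, 200.40703968],
       [  0.        ,   0.        ,   1.        ]]), 'xyz': array([0.42944177, 0.01083105, 1.42356039]), 'attitude': array([-0.02089654,  0.01798354,  0.70709038, -0.70658554])}
wrist {'camera_matrix': array([[277.00427162,   0.        , 320.38938904],
       [  0.        , 277.00427162, 203.32605989],
       [  0.        ,   0.        ,   1.        ]]), 'tool_from_camera': array([[ 9.16564366e-04,  9.46908715e-01,  3.21501238e-01,
         8.21293627e-02],
       [ 9.99999566e-01, -8.15016019e-04, -4.50443670e-04,
         4.89798299e-04],
       [-1.64500378e-04,  3.21501512e-01, -9.46909051e-01,
        -1.43370934e-01],
       [ 0.00000000e+00,  0.00000000e+00,  0.00000000e+00,
         1.00000000e+00]])}
{'time_s': 0.1, 'qpos': array([ 1.30799448e+00,  2.41328412e-01,  3.86528173e-03,  1.33520595e+00,
       -9.48768403e-06,  1.57081356e+00]), 'dq': array([-7.87556659e-04, -2.87267680e-03,  3.35628134e-03,  5.00496992e-05,
        1.32088036e-03, -8.73642233e-04]), 'effort': array([-3.17366766e-04, -3.73137546e+01,  2.53009969e+01,  1.08565640e-02,
       -3.82072119e-05, -2.38538746e-06]), 'eef_pos': array([0.12974962, 0.48228664, 0.23050901]), 'ee_rot': array([ 1.31031597e-01,  9.91377750e-01, -9.28925670e-04, -1.17975862e-04]), 'ft_force': array([-0.75736157,  0.21908825,  0.44439358]), 'torque': array([ 0.02725424, -0.01606036,  0.04114957]), 'grasp_force': 0.0, 'grip_width': 0.99988866548019} 0.0187
```

View pics/s0.png

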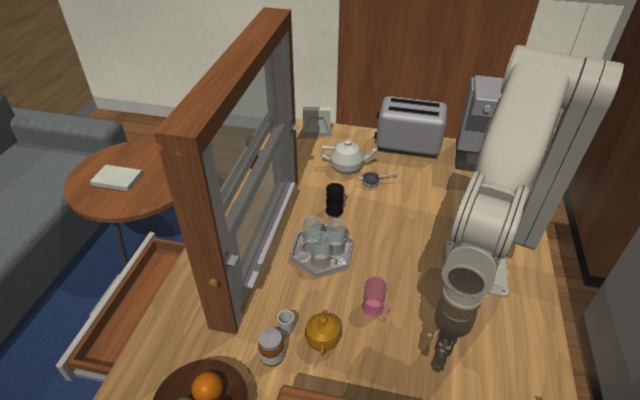

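View pics/t0.png

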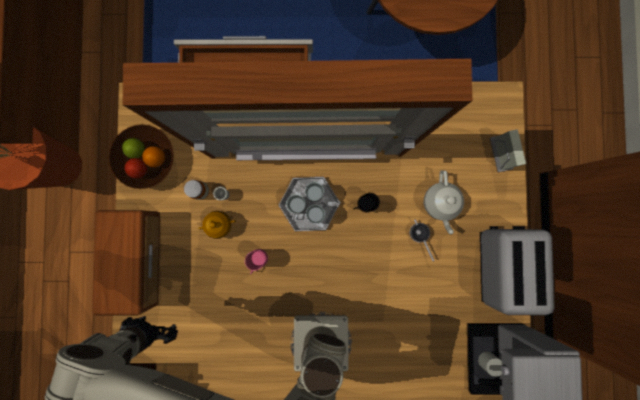

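The scene picture shows the hatch at left with the tray and 3 clear glasses at about (322,245). In the top picture the tray is at about (311,204), the black look-alike at (368,202) and the pink one at (257,260). The ledge runs from (237,157) to (376,157), with marks near (199,148) and (409,145). I'll enlarge both.

```bash
cat > h.py <<'E'
import numpy as np,cv2
from scipy.spatial.transform import Rotation as R
from plant import r,vision
def cam(n,st=None):
    m=vision.camera_model(n);K=m["camera_matrix"]
    if n=="wrist":
        T=m["tool_from_camera"];Rt=R.from_quat(st["ee_rot"]).as_matrix()
        return K,Rt@T[:3,:3],Rt@T[:3,3]+st["eef_pos"]
    return K,R.from_quat(m["attitude"]).as_matrix(),np.array(m["xyz"])
def ray(c,p):
    K,Rm,o=c;d=Rm@np.array([(p[0]-K[0,2])/K[0,0],-(p[1]-K[1,2])/K[1,1],-1]);return o,d/np.linalg.norm(d)
def atz(c,p,z):
    o,d=ray(c,p);return o+d*(z-o[2])/d[2]
def tri(*cps):
    A=np.zeros((3,3));b=np.zeros(3);L=[ray(c,p) for c,p in cps]
    for o,d in L:
        P=np.eye(3)-np.outer(d,d);A+=P;b+=P@o
    X=np.linalg.solve(A,b);return X,max(np.linalg.norm((np.eye(3)-np.outer(d,d))@(X-o)) for o,d in L)
def proj(c,X):
    K,Rm,o=c;v=Rm.T@(np.array(X)-o);return [K[0,2]+K[0,0]*v[0]/-v[2],K[1,2]-K[1,1]*v[1]/-v[2]]
E
python3 - <<'E'
import cv2,numpy as np
a=cv2.imread("pics/s0.png");b=cv2.imread("pics/t0.png")
c1=cv2.resize(b[125:240,180:430],None,fx=3.2,fy=3.2,interpolation=cv2.INTER_CUBIC)  # 800x368
cv2.imwrite("pics/t0c.png",c1)
c2=cv2.resize(a[80:330,190:390],None,fx=2.4,fy=2.4,interpolation=cv2.INTER_CUBIC)
cv2.imwrite("pics/s0c.png",c2);print(c1.shape,c2.shape)
E
```

```text
(368, 800, 3) (600, 480, 3)
```

View pics/t0c.png

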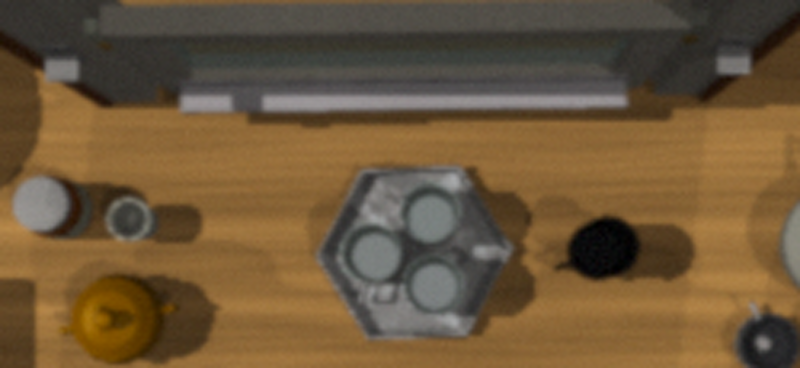

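View pics/s0c.png

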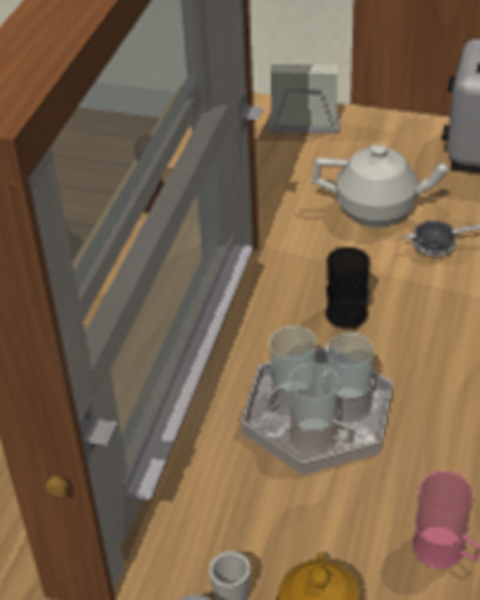

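```bash
python3 - <<'E'
from h import *
np.set_printoptions(precision=4,suppress=True)
T=cam("top");S=cam("scene")
t=lambda x,y:(180+x/3.2,125+y/3.2); s=lambda x,y:(190+x/2.4,80+y/2.4)
pr=lambda n,a,b:print(n,*tri((T,t(*a)),(S,s(*b))))
pr("ledgeL",(180,111),(149,496)); pr("ledgeR",(627,107),(250,248))
pr("markL mid",(63,69),(101,432)); pr("markR mid",(734,60),(254,113))
for z in(.08,.09,.1):print("ledge z",z,atz(T,t(180,111),z),atz(T,t(627,107),z))
for p in[(360,168),(462,168),(513,250),(467,337),(370,337),(318,255)]:print("tray",atz(T,t(*p),.024))
c=np.mean([atz(T,t(*p),.024) for p in[(360,168),(462,168),(513,250),(467,337),(370,337),(318,255)]],0);print("c",c)
for g in[(432,215),(376,255),(435,287)]:print("glass",atz(T,t(*g),.112))
print("black",atz(T,t(603,247),.108)); print("bowl",atz(T,t(115,318),.06)); print("egg",atz(T,t(130,218),.06)); print("jam",atz(T,t(43,204),.09))
pr("trayleft",(370,337),(380,450)) ; pr("g",(376,255),(312,383))
print("pink",atz(T,(258,258),.1)); print("pot",atz(T,(445,201),.08),"str",atz(T,(420,231),.03))
E
```

```text
ledgeL [0.6447 0.2912 0.0839] 0.0003868931599561115
ledgeR [ 0.6509 -0.192   0.0774] 0.0017834888154240592
markL mid [0.6537 0.3607 0.2738] 0.0003833653694699246
markR mid [ 0.6603 -0.2631  0.271 ] 0.001160351585384027
ledge z 0.08 [0.645  0.2919 0.08  ] [ 0.6487 -0.192   0.08  ]
ledge z 0.09 [0.6434 0.2898 0.09  ] [ 0.6471 -0.1904  0.09  ]
ledge z 0.1 [0.6418 0.2878 0.1   ] [ 0.6455 -0.1889  0.1   ]
tray [0.5891 0.1003 0.024 ]
tray [ 0.589  -0.0144  0.024 ]
tray [ 0.4967 -0.0713  0.024 ]
tray [ 0.3995 -0.0196  0.024 ]
tray [0.3995 0.0887 0.024 ]
tray [0.4912 0.1472 0.024 ]
c [0.4942 0.0385 0.024 ]
glass [0.5293 0.0188 0.112 ]
glass [0.4873 0.0777 0.112 ]
glass [0.4537 0.0157 0.112 ]
black [ 0.4957 -0.1611  0.108 ]
bowl [0.4211 0.3646 0.06  ]
egg [0.5303 0.3496 0.06  ]
jam [0.5432 0.4357 0.09  ]
trayleft [0.3989 0.0899 0.0008] 0.0001863638218416322
g [0.4913 0.079  0.0971] 0.003357590810137568
pink [0.3083 0.2109 0.1   ]
pot [ 0.501  -0.4279  0.08  ] str [ 0.397  -0.3536  0.03  ]
```

```bash
cat >> h.py <<'E'
def ori(tilt,yaw=0.):
    t,p=np.radians([tilt,yaw]);z=np.array([np.sin(t)*np.cos(p),np.sin(t)*np.sin(p),-np.cos(t)]);x=np.array([np.cos(t)*np.cos(p),np.cos(t)*np.sin(p),np.sin(t)])
    return R.from_matrix(np.c_[x,np.cross(z,x),z])
def plan(pos,o,n,hand,start=None):
    "rows from the present pose to pos, o in n even steps"
    s=r.get_state();p0,q0=(s["eef_pos"],R.from_quat(s["ee_rot"])) if start is None else start
    rv=(q0.inv()*o).as_rotvec()/n;d=(np.array(pos)-p0)/n;q=q0
    for i in range(n):
        print([round(v,2) for v in list(q.inv().apply(d)*100)+list(np.degrees(rv))+[hand]]);q=q*R.from_rotvec(rv)
    return np.array(pos),o
E
python3 - <<'E'
from h import *
e=plan((.48,.23,.26),ori(65,0),15,0.)
E
```

```text
[np.float64(-2.69), np.float64(-1.02), np.float64(-0.19), np.float64(-5.98), np.float64(0.8), np.float64(9.39), 0.0]
[np.float64(-2.82), np.float64(-0.54), np.float64(-0.31), np.float64(-5.98), np.float64(0.8), np.float64(9.39), 0.0]
[np.float64(-2.86), np.float64(-0.04), np.float64(-0.38), np.float64(-5.98), np.float64(0.8), np.float64(9.39), 0.0]
[np.float64(-2.82), np.float64(0.47), np.float64(-0.4), np.float64(-5.98), np.float64(0.8), np.float64(9.39), 0.0]
[np.float64(-2.69), np.float64(0.96), np.float64(-0.36), np.float64(-5.98), np.float64(0.8), np.float64(9.39), 0.0]
[np.float64(-2.49), np.float64(1.42), np.float64(-0.28), np.float64(-5.98), np.float64(0.8), np.float64(9.39), 0.0]
[np.float64(-2.22), np.float64(1.83), np.float64(-0.14), np.float64(-5.98), np.float64(0.8), np.float64(9.39), 0.0]
[np.float64(-1.89), np.float64(2.18), np.float64(0.04), np.float64(-5.98), np.float64(0.8), np.float64(9.39), 0.0]
[np.float64(-1.52), np.float64(2.44), np.float64(0.26), np.float64(-5.98), np.float64(0.8), np.float64(9.39), 0.0]
[np.float64(-1.1), np.float64(2.62), np.float64(0.51), np.float64(-5.98), np.float64(0.8), np.float64(9.39), 0.0]
[np.float64(-0.68), np.float64(2.7), np.float64(0.77), np.float64(-5.98), np.float64(0.8), np.float64(9.39), 0.0]
[np.float64(-0.25), np.float64(2.68), np.float64(1.05), np.float64(-5.98), np.float64(0.8), np.float64(9.39), 0.0]
[np.float64(0.16), np.float64(2.56), np.float64(1.32), np.float64(-5.98), np.float64(0.8), np.float64(9.39), 0.0]
[np.float64(0.55), np.float64(2.35), np.float64(1.58), np.float64(-5.98), np.float64(0.8), np.float64(9.39), 0.0]
[np.float64(0.89), np.float64(2.05), np.float64(1.82), np.float64(-5.98), np.float64(0.8), np.float64(9.39), 0.0]
```

Request:
jog_arm(increments=[-2.7, -1.0, -0.2, -6, 0.8, 9.4, 0, -2.8, -0.5, -0.3, -6, 0.8, 9.4, 0, -2.9, 0, -0.4, -6, 0.8, 9.4, 0, -2.8, 0.5, -0.4, -6, 0.8, 9.4, 0, -2.7, 1.0, -0.4, -6, 0.8, 9.4, 0])

```text
time_s: 0.72
eef_pos: [0.2493, 0.4001, 0.2421]
ee_rot: [0.496, 0.833, 0.246, -0.0]
ft_force: [-0.5, -0.1, 0.1]
grip_width: 0.001
grasp_force: 0.0
```

Request:
jog_arm(increments=[-2.5, 1.4, -0.3, -6, 0.8, 9.4, 0, -2.2, 1.8, -0.1, -6, 0.8, 9.4, 0, -1.9, 2.2, 0, -6, 0.8, 9.4, 0, -1.5, 2.4, 0.3, -6, 0.8, 9.4, 0, -1.1, 2.6, 0.5, -6, 0.8, 9.4, 0])

```text
time_s: 1.35
eef_pos: [0.3684, 0.3213, 0.2531]
ee_rot: [0.751, 0.495, 0.437, -0.0]
ft_force: [-0.0, -0.4, 0.2]
grip_width: 0.002
grasp_force: 0.0
```

Request:
jog_arm(increments=[-0.7, 2.7, 0.8, -6, 0.8, 9.4, 0, -0.2, 2.7, 1.0, -6, 0.8, 9.4, 0, 0.2, 2.6, 1.3, -6, 0.8, 9.4, 0, 0.6, 2.4, 1.6, -6, 0.8, 9.4, 0, 0.9, 2.0, 1.8, -6, 0.8, 9.4, 0])

```text
time_s: 1.98
eef_pos: [0.5356, 0.1878, 0.2699]
ee_rot: [0.823, 0.122, 0.554, 0.005]
ft_force: [0.7, 1.1, -1.0]
grip_width: -0.001
grasp_force: 0.0
```

```bash
python3 - <<'E'
from h import *
np.set_printoptions(precision=3,suppress=True)
s=r.get_state();print(s["time_s"],s["qpos"],s["eef_pos"],(ori(65).inv()*R.from_quat(s["ee_rot"])).as_rotvec(degrees=True),s["ft_force"])
cv2.imwrite("pics/w1.png",vision.grab_frame("wrist"))
plan((.54,.23,.09),ori(65,0),5,0.)
E
```

```text
1.975 [ 0.525 -0.084 -0.992 -0.484 -0.356  3.141] [0.536 0.188 0.27 ] [  7.006   2.867 -12.169] [ 0.714  1.117 -0.987]
[np.float64(-3.08), np.float64(-1.45), np.float64(1.51), np.float64(-1.26), np.float64(-0.59), np.float64(2.38), 0.0]
[np.float64(-3.12), np.float64(-1.36), np.float64(1.51), np.float64(-1.26), np.float64(-0.59), np.float64(2.38), 0.0]
[np.float64(-3.16), np.float64(-1.26), np.float64(1.52), np.float64(-1.26), np.float64(-0.59), np.float64(2.38), 0.0]
[np.float64(-3.19), np.float64(-1.16), np.float64(1.52), np.float64(-1.26), np.float64(-0.59), np.float64(2.38), 0.0]
[np.float64(-3.22), np.float64(-1.06), np.float64(1.53), np.float64(-1.26), np.float64(-0.59), np.float64(2.38), 0.0]
```

View pics/w1.png

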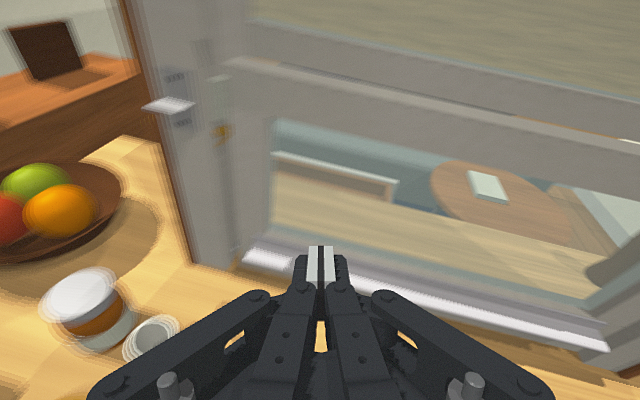

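The blurred wrist view shows the ledge running right of and below the fingertips at about (240..610, 250..345), and the left mark at (168,105). Joint 6 is at its limit, so I'll accept about 13° of roll.

Request:
jog_arm(increments=[0, 0, 0, 0, 0, 0, 0, 0, 0, 0, 0, 0, 0, 0])

```text
time_s: 2.28
eef_pos: [0.5344, 0.1885, 0.2693]
ee_rot: [0.824, 0.123, 0.553, 0.006]
ft_force: [-0.7, 0.1, 0.2]
grip_width: -0.002
grasp_force: 0.0
```

```bash
python3 - <<'E'
from h import *
np.set_printoptions(precision=3,suppress=True)
s=r.get_state();print(s["time_s"],s["qpos"],s["eef_pos"],(ori(65).inv()*R.from_quat(s["ee_rot"])).as_rotvec(degrees=True),s["ft_force"])
o=ori(68,4)*R.from_euler("z",-13,degrees=True)
plan((.55,.232,.05),o,5,0.)
E
```

```text
2.275 [ 0.528 -0.086 -0.991 -0.478 -0.358  3.141] [0.534 0.188 0.269] [  7.037   2.712 -12.318] [-0.715  0.09   0.217]
[np.float64(-3.7), np.float64(-1.42), np.float64(2.1), np.float64(-0.74), np.float64(0.03), np.float64(-0.48), 0.0]
[np.float64(-3.69), np.float64(-1.48), np.float64(2.08), np.float64(-0.74), np.float64(0.03), np.float64(-0.48), 0.0]
[np.float64(-3.67), np.float64(-1.54), np.float64(2.06), np.float64(-0.74), np.float64(0.03), np.float64(-0.48), 0.0]
[np.float64(-3.66), np.float64(-1.6), np.float64(2.03), np.float64(-0.74), np.float64(0.03), np.float64(-0.48), 0.0]
[np.float64(-3.65), np.float64(-1.65), np.float64(2.01), np.float64(-0.74), np.float64(0.03), np.float64(-0.48), 0.0]
```

Request:
jog_arm(increments=[-3.7, -1.4, 2.1, -0.7, 0, -0.5, 0, -3.7, -1.5, 2.1, -0.7, 0, -0.5, 0, -3.7, -1.6, 2.0, -0.7, 0, -0.5, 0, 0, 0, 0, -0.7, 0, -0.5, 0])

```text
time_s: 2.78
eef_pos: [0.5461, 0.2138, 0.1297]
ee_rot: [0.824, 0.132, 0.55, 0.04]
ft_force: [-0.5, -0.1, 0.2]
grip_width: -0.001
grasp_force: 0.0
```

```bash
python3 - <<'E'
from h import *
np.set_printoptions(precision=3,suppress=True)
s=r.get_state();print(s["time_s"],s["qpos"],s["eef_pos"],(ori(65).inv()*R.from_quat(s["ee_rot"])).as_rotvec(degrees=True),s["ft_force"])
o=ori(68,4)*R.from_euler("z",-13,degrees=True)
plan((.56,.232,.05),o,3,0.)
E
```

```text
2.775 [ 0.616  0.453 -1.084 -1.079 -0.483  3.136] [0.546 0.214 0.13 ] [  4.297   2.456 -15.212] [-0.496 -0.129  0.187]
[np.float64(-2.05), np.float64(-1.06), np.float64(1.51), np.float64(-0.37), np.float64(0.28), np.float64(0.19), 0.0]
[np.float64(-2.07), np.float64(-1.06), np.float64(1.49), np.float64(-0.37), np.float64(0.28), np.float64(0.19), 0.0]
[np.float64(-2.08), np.float64(-1.07), np.float64(1.48), np.float64(-0.37), np.float64(0.28), np.float64(0.19), 0.0]
```

```bash
python3 - <<'E'
from h import *
o=ori(68,5)*R.from_euler("z",-15,degrees=True)
e=plan((.61,.235,.07),o,3,0.)
plan((.625,.235,.045),o,2,0.,e)
E
```

```text
[np.float64(-0.83), np.float64(-0.73), np.float64(2.79), np.float64(-0.08), np.float64(0.34), np.float64(-0.6), 0.0]
[np.float64(-0.84), np.float64(-0.74), np.float64(2.78), np.float64(-0.08), np.float64(0.34), np.float64(-0.6), 0.0]
[np.float64(-0.85), np.float64(-0.75), np.float64(2.77), np.float64(-0.08), np.float64(0.34), np.float64(-0.6), 0.0]
[np.float64(-0.87), np.float64(-0.16), np.float64(1.16), np.float64(0.0), np.float64(0.0), np.float64(0.0), 0.0]
[np.float64(-0.87), np.float64(-0.16), np.float64(1.16), np.float64(0.0), np.float64(0.0), np.float64(0.0), 0.0]
```

Request:
jog_arm(increments=[-0.8, -0.7, 2.8, 0, 0.3, -0.6, 0, -0.8, -0.7, 2.8, 0, 0.3, -0.6, 0, -0.8, -0.7, 2.8, 0, 0.3, -0.6, 0, -0.9, -0.2, 1.2, 0, 0, 0, 0, -0.9, -0.2, 1.2, 0, 0, 0, 0])

```text
time_s: 3.4
eef_pos: [0.6321, 0.2369, 0.0616]
ee_rot: [0.812, 0.139, 0.566, 0.043]
ft_force: [0.1, -0.2, -0.1]
grip_width: -0.0
grasp_force: 0.0
```

```bash
python3 - <<'E'
from h import *
np.set_printoptions(precision=3,suppress=True)
a=vision.grab_frame("scene");w=vision.grab_frame("wrist")
s=r.get_state();print(s["time_s"],s["qpos"],s["eef_pos"],(ori(65).inv()*R.from_quat(s["ee_rot"])).as_rotvec(degrees=True),s["ft_force"])
c=cv2.resize(a[180:380,200:440],None,fx=2,fy=2,interpolation=2)
cv2.imwrite("pics/m2.png",np.vstack([cv2.resize(w[100:400],(480,225)),c[:370]]))
print(R.from_quat(s["ee_rot"]).as_matrix())
E
```

```text
3.5 [ 0.541  0.757 -0.896 -1.251 -0.417  3.065] [0.632 0.236 0.06 ] [  4.379   4.609 -16.239] [-0.632  0.4    0.371]
[[ 0.323  0.177  0.93 ]
 [ 0.276 -0.957  0.087]
 [ 0.905  0.229 -0.358]]
```

View pics/m2.png

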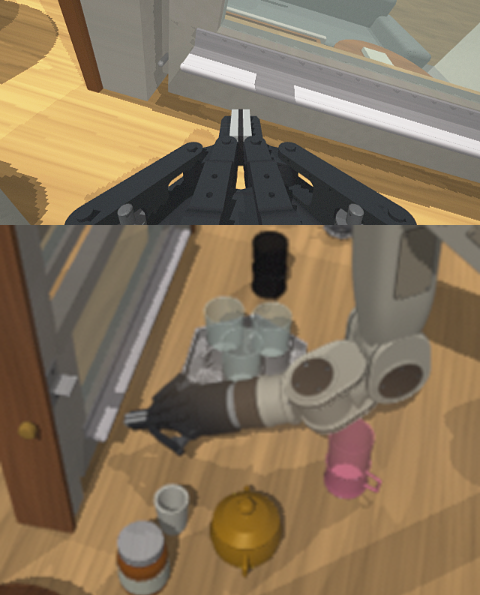

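```bash
python3 - <<'E'
from h import *
s=r.get_state();c=cam("wrist",s)
for row in(200,217,222):
    o,d=ray(c,(320,row));print(row,o+d*(.6455-o[0])/d[0])
o=R.from_quat(s["ee_rot"])
plan((.632,.236,.045),o,1,0.);plan((.672,.238,.045),o,4,0.);plan((.672,.238,.065),o,5,0.)
E
```

```text
200 [0.6455     0.24710528 0.09290352]
217 [0.6455     0.24426934 0.08098243]
222 [0.6455     0.24338084 0.07724755]
[np.float64(-1.39), np.float64(-0.3), np.float64(0.56), np.float64(0.0), np.float64(0.0), np.float64(0.0), 0.0]
[np.float64(-0.01), np.float64(0.05), np.float64(1.07), np.float64(0.0), np.float64(0.0), np.float64(0.0), 0.0]
[np.float64(-0.01), np.float64(0.05), np.float64(1.07), np.float64(0.0), np.float64(0.0), np.float64(0.0), 0.0]
[np.float64(-0.01), np.float64(0.05), np.float64(1.07), np.float64(0.0), np.float64(0.0), np.float64(0.0), 0.0]
[np.float64(-0.01), np.float64(0.05), np.float64(1.07), np.float64(0.0), np.float64(0.0), np.float64(0.0), 0.0]
[np.float64(0.35), np.float64(0.13), np.float64(0.72), np.float64(0.0), np.float64(0.0), np.float64(0.0), 0.0]
[np.float64(0.35), np.float64(0.13), np.float64(0.72), np.float64(0.0), np.float64(0.0), np.float64(0.0), 0.0]
[np.float64(0.35), np.float64(0.13), np.float64(0.72), np.float64(0.0), np.float64(0.0), np.float64(0.0), 0.0]
[np.float64(0.35), np.float64(0.13), np.float64(0.72), np.float64(0.0), np.float64(0.0), np.float64(0.0), 0.0]
[np.float64(0.35), np.float64(0.13), np.float64(0.72), np.float64(0.0), np.float64(0.0), np.float64(0.0), 0.0]
```

Request:
jog_arm(increments=[-0.3, -0.1, 1.0, 0, 0, 0, 0, 0, 0, 1.1, 0, 0, 0, 0, 0, 0, 1.1, 0, 0, 0, 0, 0, 0, 0, 0, 0, 0, 0])

```text
time_s: 4.0
eef_pos: [0.6598, 0.2377, 0.0409]
ee_rot: [0.814, 0.14, 0.563, 0.045]
ft_force: [-0.5, -0.0, 0.0]
grip_width: -0.002
grasp_force: 0.0
```

Request:
jog_arm(increments=[0.27, 0.07, -0.11, 0, 0, 0, 0, 0.27, 0.07, -0.11, 0, 0, 0, 0, 0.27, 0.07, -0.11, 0, 0, 0, 0])

```text
time_s: 4.38
eef_pos: [0.6585, 0.2377, 0.0498]
ee_rot: [0.814, 0.14, 0.562, 0.045]
ft_force: [0.5, -0.7, -0.2]
grip_width: 0.002
grasp_force: 0.0
```

Request:
jog_arm(increments=[0.27, 0.07, -0.06, 0, 0, 0, 0, 0.27, 0.07, -0.06, 0, 0, 0, 0, 0.27, 0.07, -0.06, 0, 0, 0, 0, 0.27, 0.07, -0.06, 0, 0, 0, 0])

```text
time_s: 4.88
eef_pos: [0.6605, 0.2378, 0.0608]
ee_rot: [0.814, 0.14, 0.562, 0.045]
ft_force: [2.2, 0.5, -5.8]
grip_width: 0.005
grasp_force: 2.1
```

Request:
jog_arm(increments=[0.27, 0.07, -0.06, 0, 0, 0, 0, 0.27, 0.07, -0.06, 0, 0, 0, 0, 0.27, 0.07, -0.06, 0, 0, 0, 0])

```text
time_s: 5.25
eef_pos: [0.6605, 0.2377, 0.0675]
ee_rot: [0.815, 0.141, 0.56, 0.045]
ft_force: [-5.2, 1.3, -5.7]
grip_width: 0.001
grasp_force: 3.7
```

Request:
jog_arm(increments=[0.4, 0.1, -0.15, 0, 0, 0, 0, 0.45, 0.11, -0.16, 0, 0, 0, 0, 0.45, 0.11, -0.16, 0, 0, 0, 0, 0.45, 0.11, -0.16, 0, 0, 0, 0, 0.45, 0.11, -0.16, 0, 0, 0, 0])

```text
time_s: 5.88
eef_pos: [0.6607, 0.2377, 0.0915]
ee_rot: [0.815, 0.142, 0.56, 0.045]
ft_force: [-8.7, 1.0, -6.4]
grip_width: -0.001
grasp_force: 4.6
```

Request:
jog_arm(increments=[0.45, 0.11, -0.16, 0, 0, 0, 0, 0.45, 0.11, -0.16, 0, 0, 0, 0, 0.45, 0.11, -0.16, 0, 0, 0, 0, 0.45, 0.11, -0.16, 0, 0, 0, 0, 0.45, 0.11, -0.16, 0, 0, 0, 0])

```text
time_s: 6.5
eef_pos: [0.6608, 0.2377, 0.115]
ee_rot: [0.815, 0.142, 0.559, 0.046]
ft_force: [-11.5, 0.3, -6.8]
grip_width: -0.001
grasp_force: 5.1
```

Request:
jog_arm(increments=[0.2, 0, -0.45, 0, 0, 0, 0, 0.4, 0.1, -0.35, 0, 0, 0, 0, 0.4, 0.1, -0.2, 0, 0, 0, 0])

```text
time_s: 6.88
eef_pos: [0.6587, 0.2384, 0.1322]
ee_rot: [0.813, 0.14, 0.563, 0.045]
ft_force: [2.1, -0.1, -6.4]
grip_width: -0.002
grasp_force: 2.6
```

Request:
jog_arm(increments=[0.45, 0.11, -0.17, 0, 0, 0, 0, 0.45, 0.11, -0.17, 0, 0, 0, 0, 0.45, 0.11, -0.17, 0, 0, 0, 0, 0.45, 0.11, -0.17, 0, 0, 0, 0, 0.45, 0.11, -0.17, 0, 0, 0, 0])

```text
time_s: 7.5
eef_pos: [0.6585, 0.2386, 0.1558]
ee_rot: [0.814, 0.14, 0.562, 0.045]
ft_force: [2.2, -1.5, -7.0]
grip_width: 0.001
grasp_force: 2.8
```

Request:
jog_arm(increments=[0.45, 0.11, -0.18, 0, 0, 0, 0, 0.45, 0.11, -0.18, 0, 0, 0, 0, 0.45, 0.11, -0.18, 0, 0, 0, 0, 0.45, 0.11, -0.18, 0, 0, 0, 0, 0.45, 0.11, -0.18, 0, 0, 0, 0])

```text
time_s: 8.12
eef_pos: [0.6585, 0.2387, 0.1806]
ee_rot: [0.814, 0.14, 0.562, 0.045]
ft_force: [1.0, -2.6, -6.6]
grip_width: 0.001
grasp_force: 2.9
```

Request:
jog_arm(increments=[0.45, 0.11, -0.18, 0, 0, 0, 0, 0.45, 0.11, -0.18, 0, 0, 0, 0, 0.45, 0.11, -0.18, 0, 0, 0, 0, 0.45, 0.11, -0.18, 0, 0, 0, 0])

```text
time_s: 8.62
eef_pos: [0.6585, 0.239, 0.2004]
ee_rot: [0.814, 0.14, 0.562, 0.045]
ft_force: [0.6, -4.5, -6.6]
grip_width: 0.002
grasp_force: 3.1
```

Request:
jog_arm(increments=[0.4, 0.25, -0.16, 0, 0, 0, 0, 0.4, 0.12, -0.16, 0, 0, 0, 0, 0.36, 0.1, -0.14, 0, 0, 0, 0, 0.27, 0.08, -0.11, 0, 0, 0, 0])

```text
time_s: 9.12
eef_pos: [0.6587, 0.2385, 0.217]
ee_rot: [0.814, 0.141, 0.562, 0.044]
ft_force: [-5.0, 2.2, -5.5]
grip_width: -0.001
grasp_force: 3.5
```

Request:
jog_arm(increments=[0.23, 0.06, -0.09, 0, 0, 0, 0, 0.23, 0.06, -0.09, 0, 0, 0, 0, 0.23, 0.06, -0.09, 0, 0, 0, 0])

```text
time_s: 9.5
eef_pos: [0.6588, 0.2384, 0.2241]
ee_rot: [0.814, 0.141, 0.562, 0.044]
ft_force: [-5.2, 3.0, -6.1]
grip_width: -0.006
grasp_force: 3.7
```

Request:
jog_arm(increments=[0.2, 0.04, -0.19, 0, 0, 0, 0, 0.23, 0.05, -0.1, 0, 0, 0, 0])

```text
time_s: 9.75
eef_pos: [0.6585, 0.2383, 0.2305]
ee_rot: [0.813, 0.14, 0.563, 0.044]
ft_force: [-0.6, 4.0, -6.2]
grip_width: 0.004
grasp_force: 2.8
```

Request:
jog_arm(increments=[0.2, 0.05, -0.09, 0, 0, 0, 0, 0.2, 0.05, -0.09, 0, 0, 0, 0])

```text
time_s: 10.0
eef_pos: [0.6582, 0.2378, 0.2346]
ee_rot: [0.814, 0.14, 0.563, 0.045]
ft_force: [1.4, 2.9, -7.0]
grip_width: 0.001
grasp_force: 2.6
```

Request:
jog_arm(increments=[0.2, 0.05, -0.09, 0, 0, 0, 0, 0.2, 0.05, -0.09, 0, 0, 0, 0])

```text
time_s: 10.25
eef_pos: [0.6577, 0.2374, 0.2386]
ee_rot: [0.814, 0.14, 0.562, 0.045]
ft_force: [1.1, 3.8, -6.3]
grip_width: 0.001
grasp_force: 2.5
```

Request:
jog_arm(increments=[0.2, 0.04, -0.08, 0, 0, 0, 0, 0.2, 0.04, -0.08, 0, 0, 0, 0])

```text
time_s: 10.5
eef_pos: [0.6577, 0.2374, 0.2429]
ee_rot: [0.814, 0.14, 0.562, 0.045]
ft_force: [1.1, 2.8, -6.2]
grip_width: -0.001
grasp_force: 2.6
```

Request:
jog_arm(increments=[0.2, 0.04, -0.08, 0, 0, 0, 0, 0.2, 0.04, -0.08, 0, 0, 0, 0])

```text
time_s: 10.75
eef_pos: [0.6569, 0.2374, 0.2454]
ee_rot: [0.815, 0.141, 0.561, 0.046]
ft_force: [2.6, 1.4, -10.7]
grip_width: 0.002
grasp_force: 4.1
```

Request:
jog_arm(increments=[0.2, 0.05, -0.08, 0, 0, 0, 0, 0.2, 0.05, -0.08, 0, 0, 0, 0])

```text
time_s: 11.0
eef_pos: [0.657, 0.2375, 0.2502]
ee_rot: [0.814, 0.141, 0.561, 0.045]
ft_force: [1.1, 0.1, -11.3]
grip_width: -0.001
grasp_force: 4.8
```

Request:
jog_arm(increments=[0.2, 0.05, -0.08, 0, 0, 0, 0, 0.2, 0.05, -0.08, 0, 0, 0, 0])

```text
time_s: 11.25
eef_pos: [0.6571, 0.2375, 0.2548]
ee_rot: [0.814, 0.14, 0.561, 0.045]
ft_force: [1.9, -0.3, -12.9]
grip_width: -0.001
grasp_force: 5.4
```

Request:
jog_arm(increments=[0.2, 0.05, -0.08, 0, 0, 0, 0, 0.2, 0.05, -0.08, 0, 0, 0, 0])

```text
time_s: 11.5
eef_pos: [0.6575, 0.2376, 0.2611]
ee_rot: [0.814, 0.14, 0.563, 0.045]
ft_force: [-5.5, -2.3, -5.9]
grip_width: -0.0
grasp_force: 4.0
```

Request:
jog_arm(increments=[-0.25, -0.05, 0.06, 0, 0, 0, 0, -0.25, -0.05, 0.06, 0, 0, 0, 0, -0.25, -0.05, 0.06, 0, 0, 0, 0])

```text
time_s: 11.88
eef_pos: [0.6581, 0.2386, 0.2565]
ee_rot: [0.812, 0.139, 0.565, 0.044]
ft_force: [-0.6, -0.8, 0.0]
grip_width: 0.002
grasp_force: 0.0
```

Request:
jog_arm(increments=[-0.9, -0.2, 0.3, 0, 0, 0, 0, -0.9, -0.2, 0, 0, 0, 0, 0, 0, 0, -3, 0, 0, 0, 0, 0, 0, -5, 0, 0, 0, 0, 0, 0, -5, 0, 0, 0, 0])

```text
time_s: 12.5
eef_pos: [0.5308, 0.2251, 0.2806]
ee_rot: [0.814, 0.14, 0.562, 0.045]
ft_force: [-0.1, 0.8, 0.5]
grip_width: 0.0
grasp_force: 0.0
```

```bash
python3 - <<'E'
from h import *
np.set_printoptions(precision=3,suppress=True)
a=vision.grab_frame("scene");b=vision.grab_frame("top")
s=r.get_state();print(s["time_s"],s["qpos"],s["eef_pos"],s["ft_force"])
c=cv2.resize(a[80:330,190:390],None,fx=2.4,fy=2.4,interpolation=cv2.INTER_CUBIC)
d=cv2.resize(b[125:240,180:430],None,fx=2.4/1.,fy=2.4,interpolation=cv2.INTER_CUBIC)[:, :320]
cv2.imwrite("pics/m3.png",np.hstack([c,np.vstack([d,np.zeros((600-d.shape[0],320,3),np.uint8)])]))
E
```

```text
12.6 [ 0.677 -0.058 -0.943 -0.448 -0.539  3.127] [0.529 0.225 0.282] [ 0.453  0.366 -0.565]
```

View pics/m3.png

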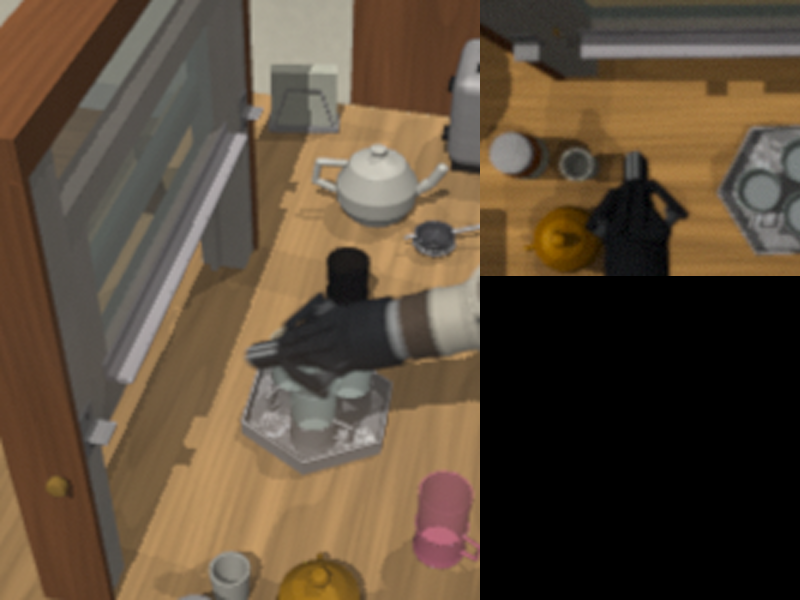

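```bash
python3 - <<'E'
from h import *
T=cam("top");S=cam("scene")
t=lambda x,y:(180+x/2.4,125+y/2.4); s=lambda x,y:(190+x/2.4,80+y/2.4)
print(tri((T,t(102,58)),(S,s(124,381))))
# rays onto plane x: ledge front-lower edge x~.645 ; mark front edge x~.645-?
for p in((124,381),):
    o,d=ray(S,s(*p));print([ (o+d*(.6455-o[0])/d[0]).round(4)])
o,d=ray(S,s(101,432));print((o+d*(.6537-o[0])/d[0]).round(4))
e=plan((.40,.25,.34),ori(60,10)*R.from_euler("z",-13,degrees=True),3,0.)
plan((.31,.06,.26),ori(45,10),5,8.5,e)
E
```

```text
(array([0.64860314, 0.2922002 , 0.28029362]), np.float64(0.0044253182971035))
[array([0.6455, 0.3079, 0.298 ])]
[0.6537 0.3615 0.2747]
[np.float64(0.56), np.float64(-1.12), np.float64(-4.62), np.float64(2.04), np.float64(-2.49), np.float64(-0.23), 0.0]
[np.float64(0.37), np.float64(-1.28), np.float64(-4.6), np.float64(2.04), np.float64(-2.49), np.float64(-0.23), 0.0]
[np.float64(0.17), np.float64(-1.44), np.float64(-4.56), np.float64(2.04), np.float64(-2.49), np.float64(-0.23), 0.0]
[np.float64(-3.31), np.float64(2.76), np.float64(-1.31), np.float64(0.34), np.float64(-2.99), np.float64(2.59), 8.5]
[np.float64(-3.24), np.float64(2.9), np.float64(-1.15), np.float64(0.34), np.float64(-2.99), np.float64(2.59), 8.5]
[np.float64(-3.17), np.float64(3.04), np.float64(-1.0), np.float64(0.34), np.float64(-2.99), np.float64(2.59), 8.5]
[np.float64(-3.07), np.float64(3.17), np.float64(-0.86), np.float64(0.34), np.float64(-2.99), np.float64(2.59), 8.5]
[np.float64(-2.97), np.float64(3.3), np.float64(-0.72), np.float64(0.34), np.float64(-2.99), np.float64(2.59), 8.5]
```

```bash
python3 - <<'E'
from h import *
Z=lambda a:R.from_euler("z",a,degrees=True)
e=plan((.38,.20,.32),ori(50,25)*Z(-100),10,0.)
e=plan((.32,.036,.20),ori(22,0.6)*Z(-180),10,7.,e)
E
```

```text
[np.float64(-0.22), np.float64(0.06), np.float64(-1.54), np.float64(2.78), np.float64(0.48), np.float64(-9.42), 0.0]
[np.float64(-0.2), np.float64(-0.05), np.float64(-1.54), np.float64(2.78), np.float64(0.48), np.float64(-9.42), 0.0]
[np.float64(-0.18), np.float64(-0.16), np.float64(-1.54), np.float64(2.78), np.float64(0.48), np.float64(-9.42), 0.0]
[np.float64(-0.13), np.float64(-0.26), np.float64(-1.53), np.float64(2.78), np.float64(0.48), np.float64(-9.42), 0.0]
[np.float64(-0.07), np.float64(-0.35), np.float64(-1.52), np.float64(2.78), np.float64(0.48), np.float64(-9.42), 0.0]
[np.float64(0.01), np.float64(-0.42), np.float64(-1.5), np.float64(2.78), np.float64(0.48), np.float64(-9.42), 0.0]
[np.float64(0.1), np.float64(-0.49), np.float64(-1.48), np.float64(2.78), np.float64(0.48), np.float64(-9.42), 0.0]
[np.float64(0.19), np.float64(-0.53), np.float64(-1.45), np.float64(2.78), np.float64(0.48), np.float64(-9.42), 0.0]
[np.float64(0.3), np.float64(-0.56), np.float64(-1.42), np.float64(2.78), np.float64(0.48), np.float64(-9.42), 0.0]
[np.float64(0.4), np.float64(-0.58), np.float64
[... 509 characters left out ...]
at64(-5.8), 7.0]
[np.float64(-0.09), np.float64(-2.11), np.float64(0.21), np.float64(3.0), np.float64(1.23), np.float64(-5.8), 7.0]
[np.float64(0.12), np.float64(-2.09), np.float64(0.32), np.float64(3.0), np.float64(1.23), np.float64(-5.8), 7.0]
[np.float64(0.32), np.float64(-2.05), np.float64(0.43), np.float64(3.0), np.float64(1.23), np.float64(-5.8), 7.0]
[np.float64(0.51), np.float64(-1.98), np.float64(0.54), np.float64(3.0), np.float64(1.23), np.float64(-5.8), 7.0]
[np.float64(0.7), np.float64(-1.89), np.float64(0.66), np.float64(3.0), np.float64(1.23), np.float64(-5.8), 7.0]
[np.float64(0.87), np.float64(-1.77), np.float64(0.77), np.float64(3.0), np.float64(1.23), np.float64(-5.8), 7.0]
```

Request:
jog_arm(increments=[-0.2, 0, -1.5, 2.8, 0.5, -9.4, 0, -0.2, 0, -1.5, 2.8, 0.5, -9.4, 0, -0.2, -0.2, -1.5, 2.8, 0.5, -9.4, 0, -0.1, -0.3, -1.5, 2.8, 0.5, -9.4, 0, -0.1, -0.4, -1.5, 2.8, 0.5, -9.4, 0])

```text
time_s: 13.22
eef_pos: [0.4582, 0.2142, 0.2982]
ee_rot: [0.677, 0.521, 0.493, 0.166]
ft_force: [-0.3, -0.8, -0.7]
grip_width: -0.001
grasp_force: 0.0
```

Request:
jog_arm(increments=[0, -0.4, -1.5, 2.8, 0.5, -9.4, 0, 0.1, -0.5, -1.5, 2.8, 0.5, -9.4, 0, 0.2, -0.5, -1.5, 2.8, 0.5, -9.4, 0, 0.3, -0.6, -1.4, 2.8, 0.5, -9.4, 0, 0.4, -0.6, -1.4, 2.8, 0.5, -9.4, 0])

```text
time_s: 13.85
eef_pos: [0.3834, 0.2011, 0.3177]
ee_rot: [0.418, 0.805, 0.335, 0.256]
ft_force: [0.7, 0.6, -0.1]
grip_width: 0.003
grasp_force: 0.0
```

```bash
python3 - <<'E'
from h import *
np.set_printoptions(precision=3,suppress=True)
s=r.get_state();print(s["time_s"],s["qpos"],s["eef_pos"],R.from_quat(s["ee_rot"]).as_matrix())
Z=lambda a:R.from_euler("z",a,degrees=True)
e=plan((.33,.036,.20),ori(22,0.6)*Z(-180),10,7.)
E
```

```text
13.85 [ 0.532 -0.553 -0.784  0.472 -0.07   1.457] [0.383 0.201 0.318] [[-0.52   0.501  0.692]
 [ 0.844  0.427  0.326]
 [-0.132  0.753 -0.644]]
[np.float64(-0.96), np.float64(-1.86), np.float64(-0.15), np.float64(3.0), np.float64(1.21), np.float64(-5.79), 7.0]
[np.float64(-0.76), np.float64(-1.95), np.float64(-0.07), np.float64(3.0), np.float64(1.21), np.float64(-5.79), 7.0]
[np.float64(-0.56), np.float64(-2.02), np.float64(0.02), np.float64(3.0), np.float64(1.21), np.float64(-5.79), 7.0]
[np.float64(-0.36), np.float64(-2.06), np.float64(0.12), np.float64(3.0), np.float64(1.21), np.float64(-5.79), 7.0]
[np.float64(-0.15), np.float64(-2.08), np.float64(0.22), np.float64(3.0), np.float64(1.21), np.float64(-5.79), 7.0]
[np.float64(0.05), np.float64(-2.07), np.float64(0.33), np.float64(3.0), np.float64(1.21), np.float64(-5.79), 7.0]
[np.float64(0.25), np.float64(-2.03), np.float64(0.44), np.float64(3.0), np.float64(1.21), np.float64(-5.79), 7.0]
[np.float64(0.44), np.float64(-1.97), np.float64(0.55), np.float64(3.0), np.float64(1.21), np.float64(-5.79), 7.0]
[np.float64(0.63), np.float64(-1.89), np.float64(0.67), np.float64(3.0), np.float64(1.21), np.float64(-5.79), 7.0]
[np.float64(0.8), np.float64(-1.78), np.float64(0.78), np.float64(3.0), np.float64(1.21), np.float64(-5.79), 7.0]
```

Request:
jog_arm(increments=[-1, -1.9, -0.1, 3, 1.2, -5.8, 7, -0.8, -1.9, -0.1, 3, 1.2, -5.8, 7, -0.6, -2, 0, 3, 1.2, -5.8, 7, -0.4, -2.1, 0.1, 3, 1.2, -5.8, 7, -0.1, -2.1, 0.2, 3, 1.2, -5.8, 7])

```text
time_s: 14.48
eef_pos: [0.3572, 0.1172, 0.2586]
ee_rot: [0.216, 0.932, 0.176, 0.233]
ft_force: [-0.6, 0.0, -0.0]
grip_width: 0.816
grasp_force: 0.0
```

Request:
jog_arm(increments=[0, -2.1, 0.3, 3, 1.2, -5.8, 7, 0.2, -2, 0.4, 3, 1.2, -5.8, 7, 0.4, -2, 0.6, 3, 1.2, -5.8, 7, 0.6, -1.9, 0.7, 3, 1.2, -5.8, 7, 0.8, -1.8, 0.8, 3, 1.2, -5.8, 7])

```text
time_s: 15.1
eef_pos: [0.3318, 0.0338, 0.1996]
ee_rot: [-0.005, 0.982, 0.001, 0.191]
ft_force: [0.1, 0.0, -0.6]
grip_width: 0.812
grasp_force: 0.0
```

```bash
python3 - <<'E'
from h import *
np.set_printoptions(precision=3,suppress=True)
s=r.get_state();print(s["time_s"],s["qpos"],s["eef_pos"],s["grip_width"])
o=ori(22,0.6)*R.from_euler("z",180,degrees=True)
print((R.from_quat(s["ee_rot"]).inv()*o).as_rotvec(degrees=True))
print("left down");plan((.345,.036,.06),o,4,7.)
cv2.imwrite("pics/t4.png",vision.grab_frame("top"))
E
```

```text
15.1 [ 0.148 -0.394 -0.729  0.855 -0.051  0.129] [0.332 0.034 0.2  ] 0.8118025031773548
[ 0.009  0.013 -0.043]
left down
[np.float64(1.0), np.float64(0.05), np.float64(3.36), np.float64(0.0), np.float64(0.0), np.float64(-0.01), 7.0]
[np.float64(1.0), np.float64(0.05), np.float64(3.36), np.float64(0.0), np.float64(0.0), np.float64(-0.01), 7.0]
[np.float64(1.0), np.float64(0.05), np.float64(3.36), np.float64(0.0), np.float64(0.0), np.float64(-0.01), 7.0]
[np.float64(1.0), np.float64(0.05), np.float64(3.36), np.float64(0.0), np.float64(0.0), np.float64(-0.01), 7.0]
```

Request:
jog_arm(increments=[1, 0, 3.4, 0, 0, 0, 7, 1, 0.1, 3.4, 0, 0, 0, 7, 1, 0, 3.4, 0, 0, 0, 7, 1, 0.1, 3.4, 0, 0, 0, 7, 0, 0, 0, 0, 0, 0, 7])

```text
time_s: 15.78
eef_pos: [0.3428, 0.0368, 0.0566]
ee_rot: [-0.003, 0.982, 0.002, 0.188]
ft_force: [-0.4, -0.7, 0.1]
grip_width: 0.821
grasp_force: 0.0
```

Request:
jog_arm(increments=[0.9, 0, 2.3, 0, 0, 0, 7, 0.6, 0, 1.4, 0, 0, 0, 7, 0.4, 0, 1.0, 0, 0, 0, 7, 0, 0, 0, 0, 0, 0, 7])

```text
time_s: 16.27
eef_pos: [0.3462, 0.0374, 0.0092]
ee_rot: [-0.003, 0.981, 0.003, 0.192]
ft_force: [-1.1, 0.9, 0.2]
grip_width: 0.823
grasp_force: 0.0
```

```bash
python3 - <<'E'
from h import *
np.set_printoptions(precision=3,suppress=True)
s=r.get_state();print(s["time_s"],s["qpos"],s["eef_pos"],s["ft_force"])
a=vision.grab_frame("scene");b=vision.grab_frame("top")
c=cv2.resize(a[170:330,250:440],None,fx=2.1,fy=2.1,interpolation=2)
d=cv2.resize(b[140:300,250:380],None,fx=3,fy=3,interpolation=2)
H=max(c.shape[0],d.shape[0]);P=lambda i:cv2.copyMakeBorder(i,0,H-i.shape[0],0,0,0)
cv2.imwrite("pics/m5.png",np.hstack([P(c),P(d)]));print(c.shape)
E
```

```text
16.275 [ 0.152  0.04  -1.082  0.067 -0.051  0.135] [0.346 0.037 0.009] [-1.094  0.871  0.194]
(336, 399, 3)
```

View pics/m5.png

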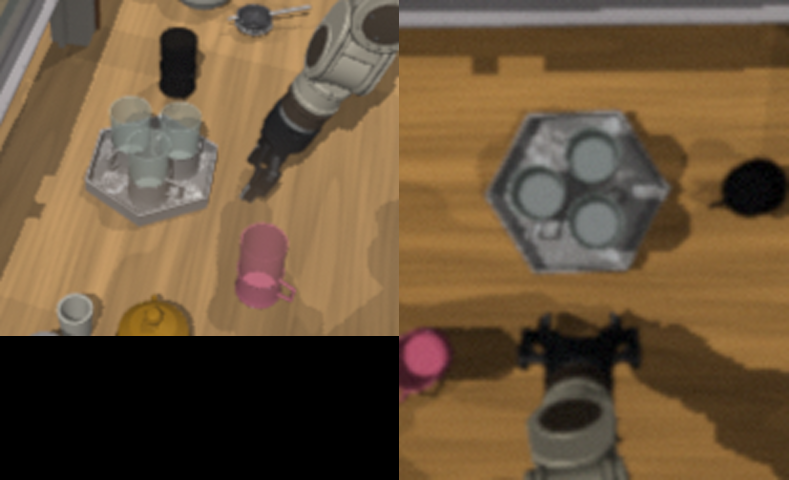

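Request:
jog_arm(increments=[-0.9, 0, 0.5, 0, 0, 0, 7, -0.8, 0, 0.6, 0, 0, 0, 7, -0.8, 0, 0.6, 0, 0, 0, 7, 0, 0, 0, 0, 0, 0, 7])

```text
time_s: 16.88
eef_pos: [0.3762, 0.0375, 0.0023]
ee_rot: [-0.003, 0.981, 0.002, 0.192]
ft_force: [-0.7, 0.7, -0.7]
grip_width: 0.819
grasp_force: 0.0
```

Request:
jog_arm(increments=[-0.4, 0, 0.16, 0, 0, 0, 7, -0.4, 0, 0.16, 0, 0, 0, 7, -0.4, 0, 0.16, 0, 0, 0, 7])

```text
time_s: 17.25
eef_pos: [0.3882, 0.0376, 0.0025]
ee_rot: [-0.004, 0.981, 0.002, 0.192]
ft_force: [-0.2, 0.1, 0.5]
grip_width: 0.82
grasp_force: 0.0
```

Request:
jog_arm(increments=[-0.4, 0, 0.16, 0, 0, 0, 7, -0.4, 0, 0.16, 0, 0, 0, 7, -0.4, 0, 0.16, 0, 0, 0, 7, -0.4, 0, 0.16, 0, 0, 0, 7])

```text
time_s: 17.75
eef_pos: [0.4006, 0.0384, 0.0005]
ee_rot: [-0.005, 0.982, 0.003, 0.187]
ft_force: [-9.0, 1.5, 5.6]
grip_width: 0.823
grasp_force: 4.5
```

Request:
jog_arm(increments=[-0.4, 0, 0.16, 0, 0, 0, 7, -0.5, 0, 0.2, 0, 0, 0, 7, -0.5, 0, 0.2, 0, 0, 0, 7, -0.5, 0, 0.2, 0, 0, 0, 7, -0.5, 0, 0.2, 0, 0, 0, 7])

```text
time_s: 18.38
eef_pos: [0.4273, 0.0377, 0.0007]
ee_rot: [-0.004, 0.982, 0.002, 0.188]
ft_force: [-5.1, 0.4, -1.3]
grip_width: 0.822
grasp_force: 2.6
```

Request:
jog_arm(increments=[-0.6, 0, 0.22, 0, 0, 0, 7, -0.7, 0, 0.26, 0, 0, 0, 7, -0.7, 0, 0.26, 0, 0, 0, 7, -0.7, 0, 0.26, 0, 0, 0, 7, -0.7, 0, 0.26, 0, 0, 0, 7])

```text
time_s: 19.0
eef_pos: [0.4677, 0.0382, 0.0037]
ee_rot: [-0.004, 0.982, 0.002, 0.191]
ft_force: [-3.6, 0.1, -3.5]
grip_width: 0.822
grasp_force: 1.8
```

Request:
jog_arm(increments=[-0.7, 0, 0.27, 0, 0, 0, 7, -0.7, 0, 0.27, 0, 0, 0, 7, -0.7, 0, 0.27, 0, 0, 0, 7, -0.7, 0, 0.27, 0, 0, 0, 7, -0.7, 0, 0.27, 0, 0, 0, 7])

```text
time_s: 19.62
eef_pos: [0.5052, 0.0385, 0.0043]
ee_rot: [-0.004, 0.981, 0.002, 0.191]
ft_force: [-3.9, -0.2, -3.4]
grip_width: 0.82
grasp_force: 1.8
```

```bash
python3 - <<'E'
from h import *
np.set_printoptions(precision=3,suppress=True)
s=r.get_state();print(s["time_s"],s["qpos"],s["eef_pos"],s["ft_force"])
a=vision.grab_frame("scene");b=vision.grab_frame("top")
c=cv2.resize(a[130:330,230:430],None,fx=2,fy=2,interpolation=2)
d=cv2.resize(b[125:285,250:380],None,fx=3,fy=3,interpolation=2)
H=max(c.shape[0],d.shape[0]);P=lambda i:cv2.copyMakeBorder(i,0,H-i.shape[0],0,0,0)
cv2.imwrite("pics/m6.png",np.hstack([P(c),P(d)]))
E
```

```text
19.625 [ 0.093  0.303 -0.729  0.154 -0.029  0.08 ] [0.505 0.038 0.004] [-3.866 -0.166 -3.379]
```

View pics/m6.png

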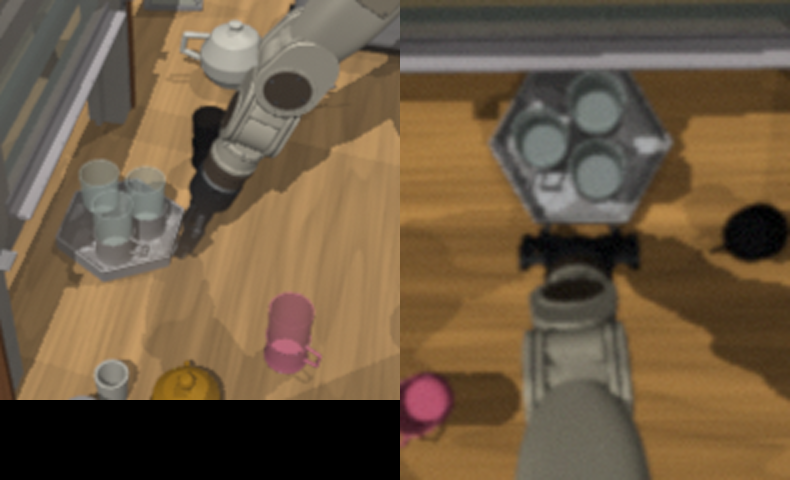

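Request:
jog_arm(increments=[-0.7, 0, 0.28, 0, 0, 0, 7, -0.7, 0, 0.28, 0, 0, 0, 7, -0.7, 0, 0.28, 0, 0, 0, 7, -0.7, 0, 0.28, 0, 0, 0, 7, -0.7, 0, 0.28, 0, 0, 0, 7])

```text
time_s: 20.35
eef_pos: [0.5417, 0.0388, 0.0045]
ee_rot: [-0.004, 0.982, 0.002, 0.191]
ft_force: [-7.6, 0.3, 1.9]
grip_width: 0.819
grasp_force: 3.5
```

Request:
jog_arm(increments=[-0.7, 0, 0.28, 0, 0, 0, 7, -0.7, 0, 0.28, 0, 0, 0, 7, -0.7, 0, 0.28, 0, 0, 0, 7, -0.7, 0, 0.28, 0, 0, 0, 7, -0.6, 0, 0.24, 0, 0, 0, 7])

```text
time_s: 20.98
eef_pos: [0.5787, 0.039, 0.0046]
ee_rot: [-0.004, 0.982, 0.002, 0.191]
ft_force: [-5.6, 0.4, 0.3]
grip_width: 0.819
grasp_force: 2.7
```

Request:
jog_arm(increments=[-0.5, 0, 0.2, 0, 0, 0, 7, -0.4, 0, 0.16, 0, 0, 0, 7, -0.4, 0, 0.16, 0, 0, 0, 7, -0.3, 0, 0.12, 0, 0, 0, 7, -0.15, 0, 0.06, 0, 0, 0, 7])

```text
time_s: 21.6
eef_pos: [0.5981, 0.0392, 0.0047]
ee_rot: [-0.004, 0.982, 0.002, 0.191]
ft_force: [-4.9, -0.5, -1.5]
grip_width: 0.817
grasp_force: 2.2
```

Request:
jog_arm(increments=[0, 0, 0, 0, 0, 0, 7, 0.5, 0, -0.2, 0, 0, 0, 7, 1.5, 0, -0.6, 0, 0, 0, 7, 3, 0, -1.3, 0, 0, 0, 7, 4, 0, -1.7, 0, 0, 0, 7])

```text
time_s: 22.22
eef_pos: [0.503, 0.0387, 0.0085]
ee_rot: [-0.003, 0.981, 0.003, 0.195]
ft_force: [-0.1, 0.6, -0.2]
grip_width: 0.817
grasp_force: 0.0
```

```bash
python3 - <<'E'
from h import *
np.set_printoptions(precision=3,suppress=True)
s=r.get_state();print(s["time_s"],s["eef_pos"],s["ft_force"])
a=vision.grab_frame("scene");b=vision.grab_frame("top")
c=cv2.resize(a[80:330,190:390],None,fx=2,fy=2,interpolation=2)
d=cv2.resize(b[125:265,240:370],None,fx=3,fy=3,interpolation=2)
H=max(c.shape[0],d.shape[0]);P=lambda i:cv2.copyMakeBorder(i,0,H-i.shape[0],0,0,0)
cv2.imwrite("pics/m7.png",np.hstack([P(c),P(d)]))
E
```

```text
22.225 [0.503 0.039 0.008] [-0.079  0.579 -0.174]
```

View pics/m7.png

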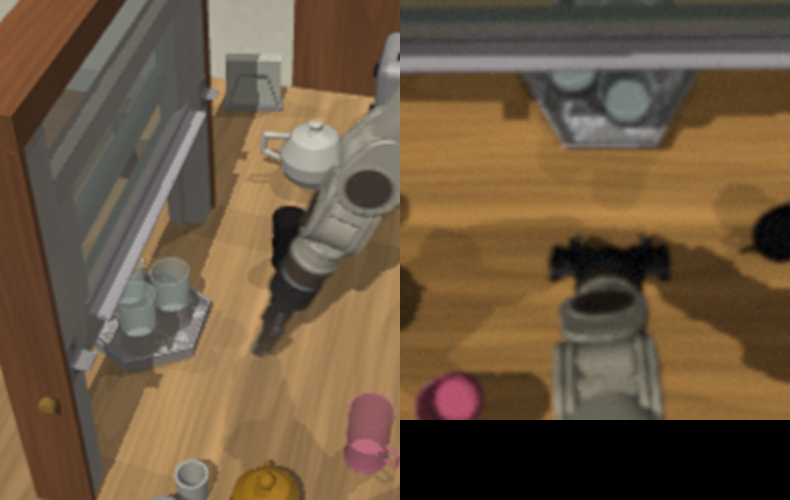

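The tray's rear rim is at about (614,148) in the crop, which puts it at x ≈ 0.600 and the tray's centre at about 0.695. That is roughly 12 mm short of the hatch middle. The glasses are upright, the sash is held at the marks and the hand is clear.

```bash
python3 -c "
from plant import r
print(r.finish_job())"
```

```text
the job is handed in; nothing more can be done
None
```

The job is handed in, with no verdict returned: the sash rests on its bolts, within about 8 mm of the height marks by my measurement. The tray stands about 12 mm short of the hatch middle with its three glasses upright, and I saw nothing else on the counter disturbed.

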